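# Set a sliding support leg to its length mark and lock its cam lever

## Robot

A 6-joint arm with a two-finger parallel gripper is mounted at the origin on a cart in front of the work surface, level with it; the furniture and walls round the work are solid. World frame = base frame: x ahead of the robot, y to its left, z up, the work surface at z = 0. Lengths are in m, angles in rad, forces in N, time in s.
With the tool pointing down it reaches from about 0.35 to 0.975 m from the base axis. Payload 4.9 kg.
Tool frame: the origin (TCP) lies between the finger pads; the fingertips stand 22 mm ahead of it and the grasp point (between the pads) lies 3 mm ahead of it; z points along the fingers, y is the line along which they close (so a half turn about z gives the same grasp; the last joint's range is limited). The gripper opens to 85 mm and grips with 20 to 120 N. Pads are 22 mm wide; open, the fingers measure 114 mm over their backs; the gripper's body (76 mm by 85 mm) begins 54 mm behind the grasp point. The pads swing forward as they close: fully open they stand 13 mm farther back than shut.
Start: joints at [1.043, 0.053, 1.613, -0, 1.476, -0.119], TCP at [0.248, 0.573, 0.231] pointing down, gripper open.
Joint ranges: [-3.01, 3.01], [-1.01, 2.22], [0.06, 2.58], [-1.02, 4.17], [0.09, 2.62], [-3.14, 3.14]. Speed limits (rad/s): [2.57, 2.57, 3.14, 3.14, 3.14, 3.14].

## Interface

Orientations are given as a unit quaternion [w, x, y, z].
In Python, from plant import state, grab_frame, get_calibration, job_done, recognise, regions_of gives the robot as it stands.
- The arm moves only by the tool apply_moves, never from a script. Its argument "targets" is a list of rows, each an object with "translation": the shift along the tool's x, y, z normalised to -1 to 1, where 1 is 100 mm, a list of three; "twist": the turn about the tool's z normalised to -1 to 1, where 1 is 0.1 rad; "hand": the opening, from 0 (shut) to 1 (fully open). A call has 1 to 8 rows; each row shifts and turns the commanded pose from where the row before left it, along the tool's axes as they then stand; what a row does not reach is not made up. A row lasts 1/10 s, in which the tool goes at most 50 mm and 8.59 degrees, less where a joint would pass 70% of its speed; a pose out of reach is approached as far as the arm can. A call with a number of a shift or a turn outside -1 to 1 is refused whole. A call with a gripper value outside its range is refused whole. The fingers move at their own pace and stop on an object; the grip force is fixed at half the most. Time passes only in rows, so rows that do not move let the fingers close. It gives the time, the measured TCP pose, the force, the opening and the grip force at its end, in the units of the state.
- state(): the state, without advancing time (a new reading comes with each control period).
- grab_frame(name): name is "scene" or "top"; returns the picture (400x640x3 uint8, red, green, blue); there is no depth.
- get_calibration(name): a dict with "camera_matrix" (3x3 intrinsics, pixels), "pose" (4x4, takes a point from camera to world coordinates). Camera axes: x right, y up, looking along -z (the intrinsics and any distortion apply to the point x, -y, -z); pixel columns grow to the right and rows downward; lengths in m; the calibration is good to about 2 mm. A picture is of the moment at which its call begins. get_calibration takes no time and is no camera call.
- job_done(): hands the job in; it is judged then, once.
Trained networks look in the newest picture that a camera, given by its name, has taken for a name from the list of things; names that differ only in an ending like _2 or _b are one class to them, and where a whole thing is asked for, a point or a joint stands for the part that bears it (a point fixed in the world has none). Each returns a list of dicts, best first, with "score" (0 to 1); they miss things now and then, are a little off and sometimes report something else, mostly with a low value. They report only what shows in the picture. A call takes as long as a camera call.
- recognise(camera, query): "point" ([x, y, z] in m, in world coordinates, good to about 4 mm: the middle of the surface that is visible of it).
- regions_of(camera, query): "pixels" (400x640 bool, what is visible of it).
The state is a dict: "time": time; "joint_pos": joint angles; "joint_vel": joint speeds; "joint_efforts": joint torques, N m; "tool_pos": TCP position; "tool_rot": TCP orientation; "contact_force": force on the tool from outside, world axes, zero at the start; "ft_torque": the same for the moment, N m; "gripper_width": opening from 0.0 (shut) to 1.0 (fully open); "grasp_force": force on a finger pad.
Only numpy, scipy, OpenCV 4.12 (cv2) and the standard library are available. Lean on these libraries where they do the work, as an engineer would, in place of code of your own. Each camera call takes 0.05 s, during which the arm holds its last target. There are 200 camera calls.

## Task

Swing the steel hasp fully off the catch pin so that the sliding wooden leg is free, then take the upright knob of the cam lever and, with the lever still open, slide the leg out until its pointer lines up with the fin of the brass length mark. Hold the leg there against its return spring while you swing the lever fully closed, in line with the leg, and finish still gripping the knob. Do not shift the length mark, and leave the loose things lying round the work where they are.

Things in the scene. Friction and masses are not known exactly. Their poses are not given: they have to be found in the camera images.
- stand: fixed plywood plate 90 x 300 x 12 mm with an aluminium channel on it in which the leg slides; origin at the centre of the plate's underside; its y axis is the direction in which the leg comes out, -x is the side nearer the robot. Everything on it is lower than 48 mm except the lever's knob and the hasp's peg
- hasp (a joint): angle of the J-shaped steel swing hasp (4 mm strap, z 37 to 41 mm), which turns on a steel bridge over the channel about a vertical axis: 0 = over the catch pin (as found, up to 0.06), growing as its end swings toward the stand's -x side, to 1.57 at its stop. Past about 0.5 it is clear of the pin. It stays where it is left (about 0.5 N at the peg moves it). While it is over the pin the leg cannot come out
- hasp_pivot (a point): the hasp's vertical hinge axis, at the height of the strap (39 mm); its axes are the stand's
- hasp_peg (a point): middle of the round upright steel thumb peg near the hasp's free end: diameter 12 mm, from z = 39 to 77 mm, origin 58 mm above the bench; 67 mm from the hasp's hinge axis (at joint 0 it lies 66 mm along the stand's +y and 9 mm along its -x from the axis)
- leg (a joint): how far the wooden leg (24 x 14 mm bar, black foot) is drawn out along the stand's +y, m: 0 = home, 0.125 = end stop. A spring pulls it home with 2 N at 0 and about 4.5 N at 0.125, so it slips back when let go with the lever open
- leg_pointer (a point): tip of the thin steel pointer fixed to the leg at the cam pivot, reaching over the far (+x) rail, 33 mm above the bench; axes are the stand's
- mark_line (a point): the line to which the pointer must be brought: it continues the 2 mm thin fin of the brass length mark, a clip 18 mm long clamped (friction 25 N) on the far (+x) rail, 33 mm above the bench; axes are the stand's, and y is along the slide
- mark (a joint): where the length mark is clamped, m: equal to the value of joint leg at which the pointer meets it (between 0.04 and 0.10); not to be moved
- lever_angle (a joint): angle of the cam lever, which turns about a vertical pivot on the leg: 0 = closed, the lever lying in line with the leg and pointing along the stand's -y (stop); growing as the knob swings out toward the stand's -x side, 1.15 = open stop; starts at 0.8 to 1.1. Below about 0.6 the cam begins to press on the channel's brake strip, and closed it grips the leg with some newtons; it turns with under 1.5 N at the knob and stays where it is left
- lever: the dark steel cam lever with its knob; origin on its pivot axis, on the leg's centre line, 30 mm above the bench; it moves with the leg, y axis pointing from the knob to the pivot
- lever_knob (a point): black round upright knob at the lever's end, 16 to 19 mm in diameter, 41 mm tall (z = 46 to 87 mm), this point is its centre, 66 mm above the bench and 58 mm from the pivot axis; the lever's arm below it reaches up to z = 47 mm. Turned by angle q the knob lies at (-0.058 sin q, -0.058 cos q) from the pivot along the stand's x and y
- tape_roll: bystander: roll of tape, 96 x 24 mm
- pencil: bystander: pencil, 175 mm long
- tape_measure: bystander: tape measure, 66 x 84 x 44 mm
- offcut_7: bystander: piece of wood, 40 x 120 x 22 mm

How it is judged:
By the outcome, as a careful person would: the job done as asked, in the order asked, and still so for the second after the job is handed in, while the arm keeps its last pose, push and grip.
It also fails if it takes over 51 s, if anything falls off the work surface, if the arm or the gripper's body presses on something with over 40 N, if the wrist force passes 120 N, or if a joint passes its speed limit or range.

## Working session

There is one attempt and no reset: what is moved stays moved. The work goes in short steps, Python scripts to look and compute and a tool call to move; the robot and the scene stay as the last step left them, time stands still between calls to the robot, and variables do not carry over. Pictures are saved under pics/ and viewed, at most 10 in all, crops included, and the job is handed in when it is done.

Besides the shell and the picture viewer there is one more tool, called after "Emit:" by a JSON object that holds its "op" and its "data", one argument or row to a line. apply_moves: Moves the arm, as the interface text tells. Its arguments: {"type":"object","properties":{"targets":{"type":"array"}},"required":["targets"]}

```bash
mkdir -p pics
cat > h.py <<'E'
import numpy as np,cv2
from plant import *
def save(n,f): 
    im=grab_frame(n); cv2.imwrite(f,im[:,:,::-1]); return im
def proj(n,p):
    c=get_calibration(n);T=np.linalg.inv(np.array(c["pose"]));q=T[:3,:3]@np.array(p)+T[:3,3]
    q=np.array([q[0],-q[1],-q[2]]);u=np.array(c["camera_matrix"])@q;return u[:2]/u[2]
def unproj(n,uv,z):
    c=get_calibration(n);T=np.array(c["pose"]);d=np.linalg.inv(np.array(c["camera_matrix"]))@[uv[0],uv[1],1]
    d=T[:3,:3]@[d[0],-d[1],-d[2]];o=T[:3,3];return o+d*(z-o[2])/d[2]
E
python3 - <<'E'
from h import *
for n in("scene","top"):
    save(n,f"pics/{n}0.png"); c=get_calibration(n); print(n,np.round(c["camera_matrix"],1).tolist(),np.round(c["pose"],3).tolist(),[k for k in c])
    for q in ("stand","hasp_pivot","hasp_peg","leg_pointer","mark_line","mark","lever","lever_knob","tape_roll","pencil","tape_measure","offcut_7"):
        print(n,q,[(np.round(r["point"],4).tolist(),round(r["score"],2)) for r in recognise(n,q)[:2]])
s=state();print(s)
E
```

```text
scene [[369.9, 0.0, 319.9], [0.0, 369.9, 204.2], [0.0, 0.0, 1.0]] [[0.802, 0.414, -0.43, 0.259], [-0.597, 0.545, -0.589, -0.608], [-0.01, 0.729, 0.685, 0.654], [0.0, 0.0, 0.0, 1.0]] ['camera_matrix', 'pose']
scene stand [([0.5651, -0.0796, 0.0237], 0.57)]
scene hasp_pivot [([0.5674, -0.0783, 0.0247], 0.81)]
scene hasp_peg [([0.547, -0.1672, 0.0505], 0.72), ([0.555, 0.0611, 0.0403], 0.47)]
scene leg_pointer [([0.579, -0.1141, 0.0288], 0.88)]
scene mark_line [([0.5805, -0.1149, 0.0283], 0.72), ([0.615, -0.0721, 0.0327], 0.59)]
scene mark []
scene lever [([0.5441, -0.1648, 0.0525], 0.62)]
scene lever_knob [([0.5504, -0.1624, 0.0515], 0.54), ([0.5679, -0.0803, 0.0276], 0.38)]
scene tape_roll [([0.5261, -0.3878, 0.0241], 0.6)]
scene pencil [([0.6945, -0.242, 0.0058], 0.79)]
scene tape_measure [([0.7206, 0.1886, 0.0369], 0.86)]
scene offcut_7 [([0.6248, -0.4127, 0.0185], 0.75), ([0.5803, -0.1149, 0.0257], 0.66)]
top [[506.9, 0.0, 317.0], [0.0, 506.9, 205.2], [0.0, 0.0, 1.0]] [[-0.0, 0.986, -0.168, 0.398], [-1.0, 0.004, 0.023, -0.089], [0.023, 0.168, 0.986, 1.46], [0.0, 0.0, 0.0, 1.0]] ['ca
[... 615 characters left out ...]
3, 'joint_pos': array([ 1.04304145e+00,  5.27126295e-02,  1.61289464e+00, -8.63413728e-06,
        1.47598010e+00, -1.18981139e-01]), 'joint_vel': array([ 0.00120221,  0.00132745, -0.00181135,  0.00218294, -0.00085013,
        0.00141265]), 'joint_efforts': array([-7.41197673e-04, -3.93683231e+01, -3.70451868e+01, -1.24156354e-04,
        5.16145265e-04, -1.21329199e-05]), 'tool_pos': array([0.24841303, 0.57349962, 0.23139894]), 'tool_rot': array([4.91507795e-06, 2.02966429e-01, 9.79185697e-01, 1.14127469e-06]), 'contact_force': array([ 0.44633624,  0.21641702, -0.49030441]), 'ft_torque': array([-0.0196805 , -0.04783811, -0.0073316 ]), 'grasp_force': 0.0, 'gripper_width': 0.9973196175782686}
```

View pics/scene0.png

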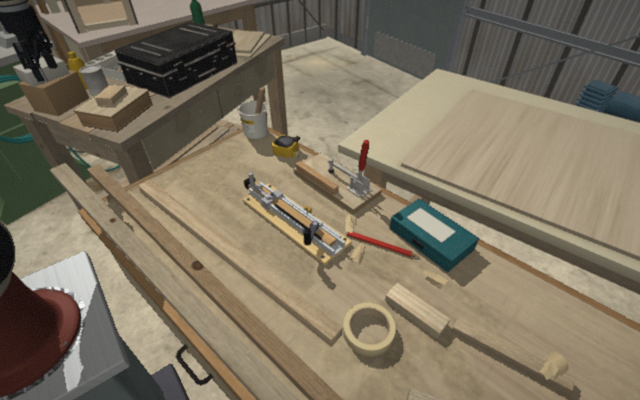

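View pics/top0.png

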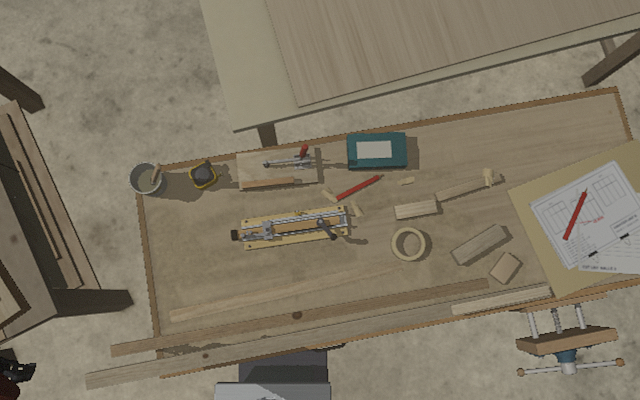

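The stand lies at about (295,227) in top, with the black foot at its left end (235,235) and the knob near (333,236). In scene, the foot is at (248,182) and the knob at (308,235). I'll zoom in on both.

Run:
```python
import cv2,numpy as np
a=cv2.imread("pics/top0.png")[190:260,220:370];b=cv2.imread("pics/scene0.png")[165:270,235:360]
a=cv2.resize(a,None,fx=5,fy=5,interpolation=cv2.INTER_CUBIC)
cv2.imwrite("pics/topc.png",a)
cv2.imwrite("pics/scc.png",cv2.resize(b,None,fx=5.6,fy=5.6,interpolation=cv2.INTER_CUBIC))
from h import *
m=[r for r in regions_of("top","stand")[:1]]
for r in m:
  p=r["pixels"];ys,xs=np.nonzero(p);print(r["score"],p.sum(),cv2.minAreaRect(np.c_[xs,ys].astype(np.float32)))
for n,q in(("top","lever_knob"),("top","hasp_peg"),("scene","lever_knob"),("scene","hasp_peg"),("top","mark"),("top","lever")):
  for r in regions_of(n,q)[:2]:
    ys,xs=np.nonzero(r["pixels"]);print(n,q,r["score"],len(xs),xs.min(),xs.max(),ys.min(),ys.max())
```

```text
0.85 3408 ((287.66180419921875, 228.15933227539062), (34.47087478637695, 116.60518646240234), 83.21102905273438)
top lever_knob 0.68 151 316 336 219 240
top hasp_peg 0.55 3461 230 347 205 249
top hasp_peg 0.5 163 316 336 219 240
scene lever_knob 0.62 208 303 318 221 245
top mark 0.41 141 316 336 219 240
top lever 0.66 117 317 335 219 239
```

View pics/topc.png

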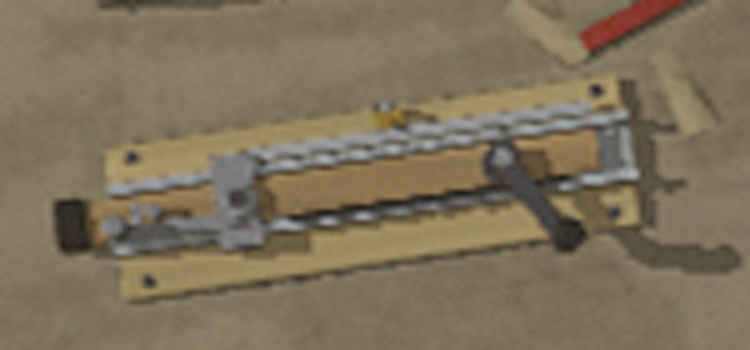

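View pics/scc.png

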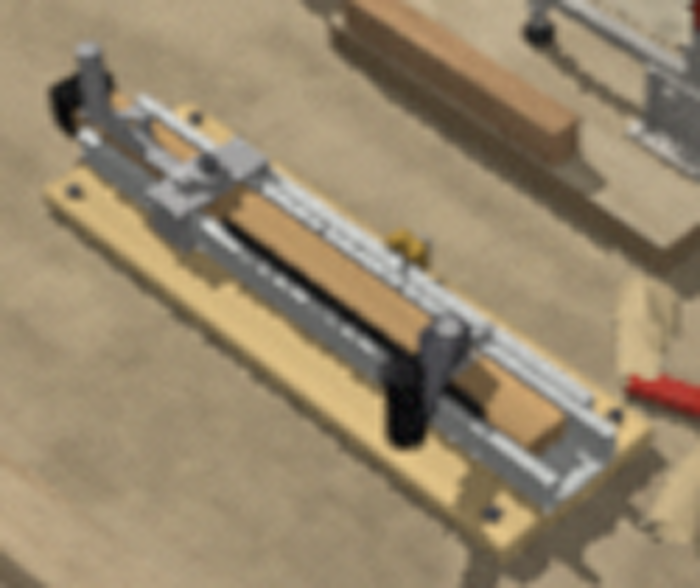

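Top crop: peg top at (113,227), lever pivot (503,155), knob top (568,232), brass mark (385,112). Scene crop: peg top (90,50), mark (408,245), lever pivot (448,328), knob base/top (405,390). Next I'll fit the stand pose from the plate corners in both views.

```bash
cat > fit.py <<'E'
from h import *
from scipy.optimize import least_squares
T=lambda u,v:(220+(u+.5)/5-.5,190+(v+.5)/5-.5)
S=lambda u,v:(235+(u+.5)/5.6-.5,165+(v+.5)/5.6-.5)
def tri(a,b):
    f=lambda p:np.r_[proj("top",p)-a,proj("scene",p)-b]
    r=least_squares(f,[.57,-.07,.04]);return r.x,np.abs(r.fun).max()
E
python3 - <<'E'
from fit import *
c=[(.045,.15),(-.045,.15),(-.045,-.15),(.045,-.15)]
tc=[T(105,150),T(124,300),T(640,222),T(620,76)];sc=[S(185,106),S(44,190),S(500,553),S(650,433)]
def w(p,q,z):
    C,s=np.cos(p[2]),np.sin(p[2]);return [p[0]+C*q[0]-s*q[1],p[1]+s*q[0]+C*q[1],z]
f=lambda p:np.concatenate([np.r_[proj("top",w(p,q,.012))-a,proj("scene",w(p,q,.012))-b] for q,a,b in zip(c,tc,sc)])
r=least_squares(f,[.57,-.05,.1]);p=r.x;print(p,np.round(r.fun.reshape(-1,4),1).tolist())
for n in("top","scene"):
  f1=lambda p:np.concatenate([proj(n,w(p,q,.012))-a for q,a in zip(c,tc if n=="top" else sc)]);r1=least_squares(f1,p);print(n,r1.x)
def loc(x):
    d=np.array(x[:2])-p[:2];C,s=np.cos(p[2]),np.sin(p[2]);return np.round([C*d[0]+s*d[1],-s*d[0]+C*d[1]],4)
for k,a,b,z in(("peg",T(113,227),S(90,50),.077),("leverpiv",T(503,157),S(448,328),.05),("mark",T(385,110),S(408,245),.04),("knob",T(568,232),S(405,372),.087),("haspbolt",T(237,197),S(207,163),.047),("foot",T(72,225),S(80,98),.03)):
    x,e=tri(a,b);print(k,np.round(x,4),round(e,2),"loc",loc(x),"topz",loc(unproj("top",a,z)),"scz",loc(unproj("scene",b,z)),np.round(w(p,loc(unproj("top",a,z)),z),3))
E
```

```text
[ 0.57977015 -0.05738498  0.14559819] [[-0.1, -0.3, 0.8, -1.2], [-0.0, 0.7, -1.1, -0.2], [0.7, 1.3, 0.2, 0.2], [-0.1, -0.0, 1.0, -0.8]]
top [ 0.58104244 -0.057061    0.14930442]
scene [ 0.57864697 -0.05806783  0.14333157]
peg [0.5502 0.0836 0.0764] 0.04 loc [-0.0088  0.1438] topz [-0.0089  0.1438] scz [-0.0091  0.143 ] [0.55  0.084 0.077]
leverpiv [ 0.5928 -0.1303  0.0476] 0.21 loc [ 0.0023 -0.074 ] topz [ 0.0025 -0.0743] scz [ 0.0003 -0.0755] [ 0.593 -0.131  0.05 ]
mark [ 0.6213 -0.0627  0.0264] 0.69 loc [ 0.0403 -0.0113] topz [ 0.04   -0.0124] scz [ 0.0293 -0.0211] [ 0.621 -0.064  0.04 ]
knob [ 0.5476 -0.1652  0.081 ] 0.04 loc [-0.0475 -0.102 ] topz [-0.0482 -0.1015] scz [-0.0511 -0.1062] [ 0.547 -0.165  0.087]
haspbolt [0.5697 0.0191 0.0441] 0.39 loc [0.0011 0.0772] topz [0.0018 0.0764] scz [-0.0016  0.0749] [0.57  0.018 0.047]
foot [0.5552 0.1135 0.0266] 0.52 loc [0.0005 0.1727] topz [0.0015 0.1715] scz [-0.0029  0.1695] [0.556 0.113 0.03 ]
```

Both views agree: the stand is at (0.580, -0.057) with yaw 0.146, and the peg is at (0.550, 0.084). The hasp pivot is at local (0, 0.0775), the lever pivot at local y ≈ -0.0745, and lever q ≈ 1.03. I'll plan the approach to the peg.

```bash
cat > plan.py <<'E'
from h import *
P=np.array([.580,-.0572]);YAW=.146
R2=lambda a:np.array([[np.cos(a),-np.sin(a)],[np.sin(a),np.cos(a)]])
def W(l): return P+R2(YAW)@np.array(l)
def L(w): return R2(YAW).T@(np.array(w[:2])-P)
def pose():
    s=state();q=s["tool_rot"];w,x,y,z=q
    ty=np.array([2*(x*y-w*z),1-2*(x*x+z*z)]);return np.array(s["tool_pos"]),np.arctan2(ty[1],ty[0]),s
def rows(way,p=None,a=None,maxstep=.04):
    """way: list of (x,y,z,yaw_of_tool_y); prints rows"""
    if p is None: p,a,_=pose()
    out=[]
    for x,y,z,b in way:
        t=np.array([x,y,z]);db=(b-a+np.pi)%(2*np.pi)-np.pi
        n=max(1,int(np.ceil(np.linalg.norm(t-p)/maxstep)),int(np.ceil(abs(db)/.1)))
        for i in range(n):
            d=(t-p)/n;u=R2(a)
            ty=u@[1,0];tx=np.array([-ty[1],ty[0]])
            out.append([round(float(v),3) for v in (d[:2]@tx*10,d[:2]@ty*10,-d[2]*10)]+[round(-db/n*10,2)])
            a+=db/n
        # remaining exact
        p=t
    for o in out: print(o)
E
python3 - <<'E'
from plan import *
p,a,s=pose();print(p,np.degrees(a))
rows([(.550,.084,.14,np.radians(16))])
E
```

```text
[0.24843186 0.57348701 0.23141654] 66.57859946550752
[-0.314, -0.22, 0.061, np.float64(0.59)]
[-0.327, -0.201, 0.061, np.float64(0.59)]
[-0.338, -0.181, 0.061, np.float64(0.59)]
[-0.348, -0.161, 0.061, np.float64(0.59)]
[-0.357, -0.14, 0.061, np.float64(0.59)]
[-0.364, -0.119, 0.061, np.float64(0.59)]
[-0.371, -0.097, 0.061, np.float64(0.59)]
[-0.376, -0.075, 0.061, np.float64(0.59)]
[-0.38, -0.053, 0.061, np.float64(0.59)]
[-0.382, -0.031, 0.061, np.float64(0.59)]
[-0.383, -0.008, 0.061, np.float64(0.59)]
[-0.383, 0.014, 0.061, np.float64(0.59)]
[-0.382, 0.037, 0.061, np.float64(0.59)]
[-0.379, 0.059, 0.061, np.float64(0.59)]
[-0.375, 0.081, 0.061, np.float64(0.59)]
```

Emit:
{"op": "apply_moves", "data": {
  "targets": [
    {"translation": [-0.314,-0.22,0.06],"twist": 0.59,"hand": 0.5},
    {"translation": [-0.327,-0.2,0.06],"twist": 0.59,"hand": 0.5},
    {"translation": [-0.338,-0.18,0.06],"twist": 0.59,"hand": 0.5},
    {"translation": [-0.348,-0.16,0.06],"twist": 0.59,"hand": 0.5},
    {"translation": [-0.357,-0.14,0.06],"twist": 0.59,"hand": 0.5},
    {"translation": [-0.364,-0.12,0.06],"twist": 0.59,"hand": 0.5},
    {"translation": [-0.371,-0.097,0.06],"twist": 0.59,"hand": 0.5},
    {"translation": [-0.376,-0.075,0.06],"twist": 0.59,"hand": 0.5}
  ]
}}

```text
time: 2.45
tool_pos: [0.41, 0.3111, 0.1834]
tool_rot: [0.0, 0.427, 0.904, 0.0]
contact_force: [1.2, 0.2, -0.3]
gripper_width: 0.496
grasp_force: 0.0
```

Emit:
{"op": "apply_moves", "data": {
  "targets": [
    {"translation": [-0.38,-0.053,0.06],"twist": 0.59,"hand": 0.5},
    {"translation": [-0.382,-0.031,0.06],"twist": 0.59,"hand": 0.5},
    {"translation": [-0.383,-0.008,0.06],"twist": 0.59,"hand": 0.5},
    {"translation": [-0.383,0.014,0.06],"twist": 0.59,"hand": 0.5},
    {"translation": [-0.382,0.037,0.06],"twist": 0.59,"hand": 0.5},
    {"translation": [-0.379,0.059,0.06],"twist": 0.59,"hand": 0.5},
    {"translation": [-0.375,0.081,0.06],"twist": 0.59,"hand": 0.5},
    {"translation": [0,0,0],"twist": 0,"hand": 0.5}
  ]
}}

```text
time: 3.25
tool_pos: [0.551, 0.0802, 0.1408]
tool_rot: [0.0, 0.605, 0.796, -0.001]
contact_force: [-1.3, 0.2, -0.1]
gripper_width: 0.505
grasp_force: 0.0
```

Run:
```python
from plan import *
p,a,s=pose();print(p,np.degrees(a),s["time"],s["gripper_width"],s["contact_force"])
print("err"); rows([(.550,.084,.069,np.radians(16))])
```

```text
[0.55095912 0.0801859  0.14075864] 15.561073049255462 3.25 0.5045171325273347 [-1.29592218  0.23835399 -0.07426892]
err
[0.02, 0.0, 0.359, np.float64(-0.04)]
[0.02, 0.001, 0.359, np.float64(-0.04)]
```

Emit:
{"op": "apply_moves", "data": {
  "targets": [
    {"translation": [0,0,0.24],"twist": 0,"hand": 0.5},
    {"translation": [0,0,0.24],"twist": 0,"hand": 0.5},
    {"translation": [0,0,0.24],"twist": 0,"hand": 0.4},
    {"translation": [0,0,0],"twist": 0,"hand": 0.32},
    {"translation": [0,0,0],"twist": 0,"hand": 0.32}
  ]
}}

```text
time: 3.75
tool_pos: [0.5493, 0.0841, 0.0696]
tool_rot: [-0.0, 0.602, 0.798, -0.0]
contact_force: [0.5, 0.4, 0.5]
gripper_width: 0.324
grasp_force: 0.0
```

Run:
```python
from plan import *
p,a,s=pose();print(p,np.degrees(a),s["time"],s["gripper_width"],s["contact_force"],L(p))
a0=cv2.resize(save("top","pics/t1.png")[180:260,215:355],None,fx=5,fy=5,interpolation=cv2.INTER_CUBIC)[:, :, ::-1]
cv2.imwrite("pics/t1c.png",a0)
H=np.array([0,.0775]);way=[]
for q in np.arange(.1,1.46,.1):
    g=q+.136;l=H+.067*np.array([-np.sin(g),np.cos(g)]);w=W(l);way.append((w[0],w[1],p[2],YAW+g-np.pi/2+np.pi/2))
rows([(x,y,z,b) for x,y,z,b in way],p=np.array([*W(H+.067*np.array([-np.sin(.136),np.cos(.136)])),p[2]]),a=YAW+.136)
```

```text
[0.54934425 0.08410319 0.06957502] 15.912318728233354 3.75 0.3243554909731683 [0.4690563  0.36738949 0.46395609] [-0.00977255  0.1442597 ]
[-0.002, -0.033, -0.0, np.float64(-0.5)]
[-0.0, -0.033, -0.0, np.float64(-0.5)]
[-0.003, -0.067, -0.0, np.float64(-1.0)]
[-0.002, -0.033, -0.0, np.float64(-0.5)]
[0.0, -0.033, -0.0, np.float64(-0.5)]
[-0.003, -0.067, -0.0, np.float64(-1.0)]
[-0.002, -0.033, -0.0, np.float64(-0.5)]
[-0.0, -0.033, -0.0, np.float64(-0.5)]
[-0.002, -0.033, -0.0, np.float64(-0.5)]
[-0.0, -0.033, -0.0, np.float64(-0.5)]
[-0.002, -0.033, -0.0, np.float64(-0.5)]
[-0.0, -0.033, -0.0, np.float64(-0.5)]
[-0.003, -0.067, -0.0, np.float64(-1.0)]
[-0.002, -0.033, -0.0, np.float64(-0.5)]
[-0.0, -0.033, -0.0, np.float64(-0.5)]
[-0.002, -0.033, -0.0, np.float64(-0.5)]
[-0.0, -0.033, -0.0, np.float64(-0.5)]
[-0.002, -0.033, -0.0, np.float64(-0.5)]
[-0.0, -0.033, -0.0, np.float64(-0.5)]
[-0.002, -0.033, -0.0, np.float64(-0.5)]
[0.0, -0.033, -0.0, np.float64(-0.5)]
[-0.002, -0.033, -0.0, np.float64(-0.5)]
[0.0, -0.033, -0.0, np.float64(-0.5)]
[-0.003, -0.067, -0.0, np.float64(-1.0)]
```

View pics/t1c.png

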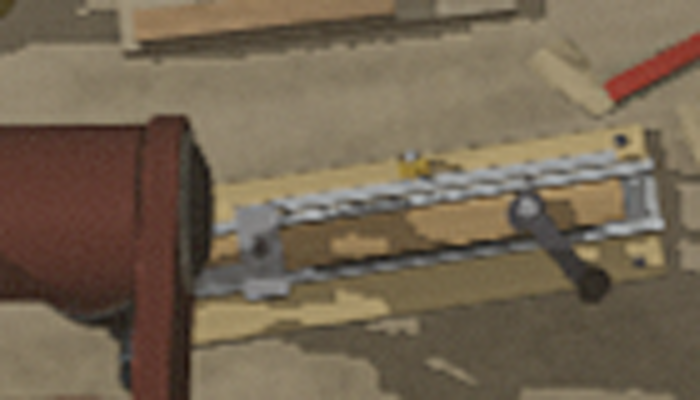

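The view shows the gripper over the peg at the far left, hiding it. The lever pivot (527,212) and mark (412,160) are unchanged. Now I'll swing the hasp.

Emit:
{"op": "apply_moves", "data": {
  "targets": [
    {"translation": [-0.003,-0.067,0],"twist": -1,"hand": 0.32},
    {"translation": [-0.003,-0.067,0],"twist": -1,"hand": 0.32},
    {"translation": [-0.003,-0.067,0],"twist": -1,"hand": 0.32},
    {"translation": [-0.003,-0.067,0],"twist": -1,"hand": 0.32},
    {"translation": [-0.003,-0.067,0],"twist": -1,"hand": 0.32},
    {"translation": [-0.003,-0.067,0],"twist": -1,"hand": 0.32},
    {"translation": [-0.003,-0.067,0],"twist": -1,"hand": 0.32}
  ]
}}

```text
time: 4.5
tool_pos: [0.5138, 0.0569, 0.072]
tool_rot: [0.002, 0.29, 0.957, 0.001]
contact_force: [1.4, 0.6, 0.6]
gripper_width: 0.317
grasp_force: 0.3
```

Emit:
{"op": "apply_moves", "data": {
  "targets": [
    {"translation": [-0.003,-0.067,0],"twist": -1,"hand": 0.32},
    {"translation": [-0.003,-0.067,0],"twist": -1,"hand": 0.32},
    {"translation": [-0.003,-0.067,0],"twist": -1,"hand": 0.32},
    {"translation": [-0.003,-0.067,0],"twist": -1,"hand": 0.32},
    {"translation": [-0.003,-0.067,0],"twist": -1,"hand": 0.32},
    {"translation": [-0.003,-0.067,0],"twist": -1,"hand": 0.32},
    {"translation": [-0.003,-0.067,0],"twist": -1,"hand": 0.32},
    {"translation": [0,0,0],"twist": 0,"hand": 0.32}
  ]
}}

```text
time: 5.3
tool_pos: [0.5024, 0.0118, 0.0717]
tool_rot: [0.002, -0.053, 0.999, -0.0]
contact_force: [-0.7, 0.5, -0.5]
gripper_width: 0.326
grasp_force: 0.0
```

Run:
```python
from plan import *
p,a,s=pose();print(p,np.degrees(a),s["time"],s["gripper_width"],s["contact_force"],L(p))
k=W(np.array([-.0485,-.1025]));print(k)
rows([(p[0],p[1],.14,a),(*k,.13,a)])
```

```text
[0.50242233 0.01176814 0.07168319] 96.04419584004731 5.3 0.32567917552348796 [-0.66617957  0.52216024 -0.50235535] [-0.0667187   0.07952053]
[ 0.54692789 -0.16566536]
[0.0, 0.0, -0.342, np.float64(-0.0)]
[0.0, 0.0, -0.342, np.float64(-0.0)]
[-0.051, -0.362, 0.02, np.float64(-0.0)]
[-0.051, -0.362, 0.02, np.float64(-0.0)]
[-0.051, -0.362, 0.02, np.float64(-0.0)]
[-0.051, -0.362, 0.02, np.float64(-0.0)]
[-0.051, -0.362, 0.02, np.float64(-0.0)]
```

Emit:
{"op": "apply_moves", "data": {
  "targets": [
    {"translation": [0,0,-0.34],"twist": 0,"hand": 0.4},
    {"translation": [0,0,-0.34],"twist": 0,"hand": 0.5},
    {"translation": [-0.051,-0.362,0.02],"twist": 0,"hand": 0.55},
    {"translation": [-0.051,-0.362,0.02],"twist": 0,"hand": 0.55},
    {"translation": [-0.051,-0.362,0.02],"twist": 0,"hand": 0.55},
    {"translation": [-0.051,-0.362,0.02],"twist": 0,"hand": 0.55},
    {"translation": [-0.051,-0.362,0.02],"twist": 0,"hand": 0.55},
    {"translation": [0,0,0],"twist": 0,"hand": 0.55}
  ]
}}

```text
time: 6.1
tool_pos: [0.5468, -0.1685, 0.1289]
tool_rot: [0.001, -0.05, 0.999, -0.001]
contact_force: [0.8, 0.4, -0.2]
gripper_width: 0.55
grasp_force: 0.0
```

Run:
```python
from plan import *
p,a,s=pose();print(p,np.degrees(a),s["time"],s["gripper_width"],s["contact_force"],L(p))
a0=cv2.resize(save("top","pics/t2.png")[180:260,215:355],None,fx=4,fy=4,interpolation=cv2.INTER_CUBIC)
b0=cv2.resize(save("scene","pics/s2.png")[160:225,225:365],None,fx=4,fy=4,interpolation=cv2.INTER_CUBIC)
cv2.imwrite("pics/c2.png",np.vstack([a0,b0])[:,:,::-1])
print(proj("top",[*W([-.067,.08]),.077])-[215,180],proj("scene",[*W([-.067,.08]),.077])-[225,160])
rows([(.5469,-.1657,.073,a)])
```

```text
[ 0.54678934 -0.16854832  0.12894076] 95.74500048887845 6.1 0.549534324129734 [ 0.82974845  0.41325771 -0.21608552] [-0.04905649 -0.10533213]
[53.08628835 72.63265173] [22.28207463 36.27280368]
[-0.005, -0.002, 0.277, np.float64(0.02)]
[-0.005, -0.002, 0.277, np.float64(0.02)]
```

View pics/c2.png

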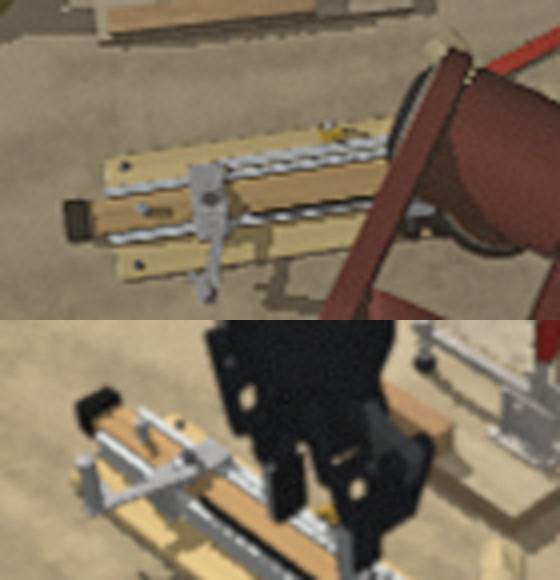

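The hasp is swung clear: the peg is at (207,290) in the top part and the catch pin at (148,208) is bare. Next I'll descend and grip the knob.

Emit:
{"op": "apply_moves", "data": {
  "targets": [
    {"translation": [0,0,0.19],"twist": 0,"hand": 0.55},
    {"translation": [0,0,0.19],"twist": 0,"hand": 0.55},
    {"translation": [0,0,0.18],"twist": 0,"hand": 0.5},
    {"translation": [0,0,0],"twist": 0,"hand": 0.4},
    {"translation": [0,0,0],"twist": 0,"hand": 0.3},
    {"translation": [0,0,0],"twist": 0,"hand": 0.1},
    {"translation": [0,0,0],"twist": 0,"hand": 0},
    {"translation": [0,0,0],"twist": 0,"hand": 0}
  ]
}}

```text
time: 7.0
tool_pos: [0.5462, -0.1652, 0.0729]
tool_rot: [0.001, -0.053, 0.999, -0.0]
contact_force: [-1.1, 2.1, 3.7]
gripper_width: 0.16
grasp_force: 58.7
```

Run:
```python
from plan import *
p,a,s=pose();print(p,np.degrees(a),s["time"],s["gripper_width"],s["grasp_force"],s["contact_force"],L(p))
save("scene","pics/s3.png");save("top","pics/t3.png")
```

```text
[ 0.54624407 -0.16517205  0.07293844] 96.08746184917408 7.0 0.16049842277525433 58.69561374784098 [-1.08783498  2.06137464  3.68293843] [-0.04910477 -0.10191245]
```

Emit:
{"op": "apply_moves", "data": {
  "targets": [
    {"translation": [0.003,0.08,0],"twist": 0,"hand": 0},
    {"translation": [0.003,0.08,0],"twist": 0,"hand": 0},
    {"translation": [0.003,0.08,0],"twist": 0,"hand": 0},
    {"translation": [0.003,0.08,0],"twist": 0,"hand": 0},
    {"translation": [0.003,0.08,0],"twist": 0,"hand": 0},
    {"translation": [0.003,0.08,0],"twist": 0,"hand": 0},
    {"translation": [0.003,0.07,0],"twist": 0,"hand": 0},
    {"translation": [0,0,0],"twist": 0,"hand": 0}
  ]
}}

```text
time: 7.9
tool_pos: [0.5379, -0.1112, 0.0729]
tool_rot: [0.0, -0.053, 0.999, -0.001]
contact_force: [-4.1, -2.7, 6.7]
gripper_width: 0.164
grasp_force: 59.1
```

Run:
```python
from plan import *
p,a,s=pose();print(p,np.degrees(a),s["time"],s["gripper_width"],s["grasp_force"],s["contact_force"],L(p))
a0=cv2.resize(save("top","pics/t4.png")[190:250,220:350],None,fx=6,fy=5,interpolation=cv2.INTER_CUBIC)[:300]
b0=cv2.resize(save("scene","pics/s4.png")[165:265,235:365],None,fx=6,fy=3,interpolation=cv2.INTER_CUBIC)
cv2.imwrite("pics/c4.png",np.vstack([a0,b0])[:,:,::-1])
```

```text
[ 0.53789172 -0.11120616  0.07288776] 96.10696264604175 7.9 0.1637827616072581 59.07231813704129 [-4.14243435 -2.70511256  6.68396381] [-0.0495172 -0.0473056]
```

View pics/c4.png

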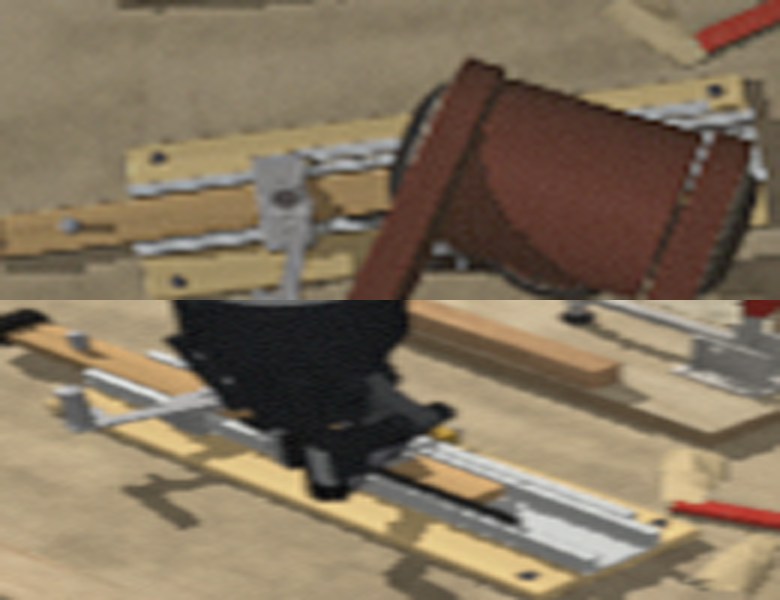

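The leg follows the knob, but the gripper hides the mark and pointer here; only a brass bit shows at (445,433). So I'll read the mark-to-pointer distance from the first, unobstructed pictures, with a ruler projected at z = 33 mm.

Run:
```python
from plan import *
def mk(n,im,r0,r1,c0,c1,f):
    o=cv2.resize(im[r0:r1,c0:c1],None,fx=f,fy=f,interpolation=cv2.INTER_CUBIC)
    for y in np.arange(-.10,.0101,.01):
        big=abs(y+.08)<1e-6 or abs(y)<1e-6
        q=[((proj(n,[*W([x,y]),.033])-[c0,r0]+.5)*f-.5).astype(int) for x in (.048,.062 if big else .055)]
        cv2.line(o,tuple(map(int,q[0])),tuple(map(int,q[1])),(0,0,255),1)
    return o
t=((cv2.imread("pics/top0.png").astype(float)+cv2.imread("pics/t1.png"))/2).astype(np.uint8)
A=mk("top",t,202,229,284,344,13)[:, :780]
s=cv2.imread("pics/scene0.png");B=mk("scene",s,203,237,296,356,13)[:240*2,:780]
B=cv2.resize(s[1:2],(1,1)) if 0 else B
o=np.vstack([A,B]);print(A.shape,B.shape);f=600/o.shape[0]
cv2.imwrite("pics/z.png",cv2.resize(o,None,fx=f,fy=f) if f<1 else o);print(f)
```

```text
(351, 780, 3) (442, 780, 3)
0.7566204287515763
```

View pics/z.png

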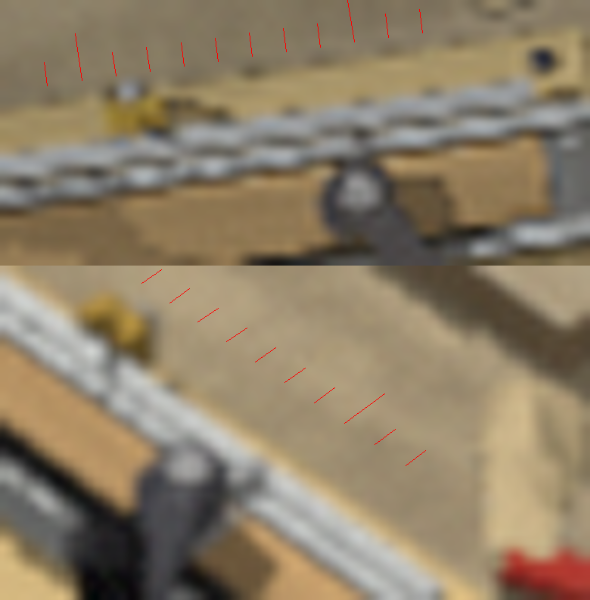

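The top strip shows brass at (108–160, 112), pivot screw (358,187), and a dark pointer notch (362,150). The scene strip shows brass at (80–155, 300–350), a dark fin-like line over the rail at (112,370), and a pointer tip near (252,477). I'll convert these to slide coordinates and take a finer crop of the current mark.

Run:
```python
from plan import *
f=9.836
def t(u,v,z): return np.round(L(unproj("top",(284+(u+.5)/f-.5,202+(v+.5)/f-.5),z))*1e3,1)
def s(u,v,z): return np.round(L(unproj("scene",(296+(u+.5)/f-.5,203+(v-265.6+.5)/f-.5),z))*1e3,1)
print("top brass L,R",t(108,112,.028),t(160,112,.028),"screw",t(128,88,.033),"pivot",t(358,187,.047),"notch",t(362,150,.033),t(360,150,.033))
for z in(.028,.033): print("scene fin",s(112,372,z),"ptr",s(252,477,z),"brassL",s(80,310,z),"brassR",s(155,335,z),"top",s(105,297,z))
print("piv",s(188,462,.047))
tt=cv2.imread("pics/top0.png")[202:229,284:344];ss=cv2.imread("pics/scene0.png")[205:228,300:328]
A=cv2.resize(tt[4:18,8:48],None,fx=19,fy=19,interpolation=cv2.INTER_LANCZOS4)
B=cv2.resize(ss,None,fx=14,fy=14,interpolation=cv2.INTER_LANCZOS4)
C=cv2.resize(cv2.imread("pics/scene0.png")[208:231,303:331],None,fx=1,fy=1)
o=np.zeros((600,780,3),np.uint8);o[:266,:760]=A;o[270:592,:392]=B
D=cv2.resize(cv2.imread("pics/s4.png")[203:226,300:327],None,fx=14,fy=14,interpolation=cv2.INTER_LANCZOS4);o[270:592,400:778]=D
o=cv2.convertScaleAbs(o,alpha=1.3)
cv2.imwrite("pics/z2.png",o)
```

```text
top brass L,R [38.6 -6.3] [ 36.5 -21.2] screw [ 44. -13.] pivot [  4. -74.] notch [ 16.4 -77.5] [ 16.5 -76.9]
scene fin [ 24.5 -23.8] ptr [ 23.3 -73.3] brassL [34.1 -2.1] brassR [ 40.9 -21.9] top [41.7 -3.1]
scene fin [ 21.1 -27.5] ptr [ 19.9 -76.7] brassL [30.6 -6.1] brassR [ 37.4 -25.7] top [38.2 -7.1]
piv [  3.5 -72.2]
```

View pics/z2.png

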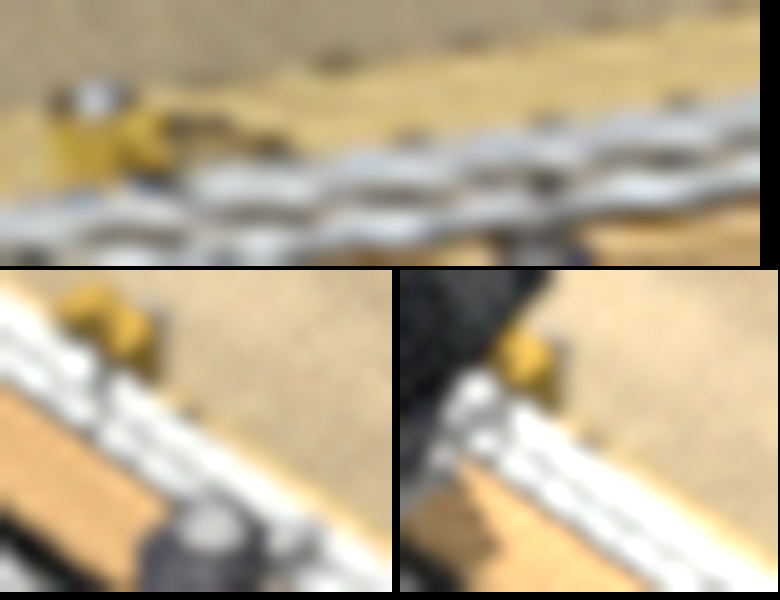

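The bottom-right crop shows the pointer on the rail at about (480,395), just short of the brass. I'll quantify with centroids: the brass and pivot disc in the first pictures, and the pointer and leg shift between frames.

Run:
```python
from plan import *
def brass(f,n,c0,c1,r0,r1,thr):
    im=cv2.imread(f)[r0:r1,c0:c1].astype(float)
    sat=im[:,:,1:].mean(2)-im[:,:,0]; 
    m=np.clip(sat-thr,0,None);ys,xs=np.mgrid[r0:r1,c0:c1]
    u,v=(m*xs).sum()/m.sum(),(m*ys).sum()/m.sum()
    print(f,n,"sat max",sat.max(),"cent",round(u,2),round(v,2),[np.round(L(unproj(n,(u,v),z))*1e3,1).tolist() for z in(.025,.03,.035)])
    return sat
for f in("pics/top0.png","pics/t1.png","pics/t2.png"):
    s=brass(f,"top",291,303,208,217,75)
print(s.astype(int))
brass("pics/scene0.png","scene",301,314,204,214,75)
s=brass("pics/s4.png","scene",301,314,204,214,75)
# dark disc of pivot in top
for f in("pics/top0.png","pics/t1.png"):
    g=cv2.imread(f)[213:229,312:331];print(g.max(2))
# leg shift from catch pin / foot in t2->t4: template
a=cv2.imread("pics/t2.png");b=cv2.imread("pics/t4.png")
tp=a[226:242,246:258];tp=a[226:238,245:257]
r=cv2.matchTemplate(b[215:250,222:262],tp,cv2.TM_CCOEFF_NORMED);_,mv,_,ml=cv2.minMaxLoc(r);print("pin match",mv,ml[0]+222-245,ml[1]+215-226,np.round(r[ml[1],max(0,ml[0]-2):ml[0]+3],2))
```

```text
pics/top0.png top sat max 81.0 cent 296.37 213.26 [[37.4, -11.4], [36.7, -11.4], [35.9, -11.3]]
pics/t1.png top sat max 85.5 cent 296.52 213.33 [[37.2, -11.8], [36.4, -11.8], [35.6, -11.7]]
pics/t2.png top sat max 86.0 cent 296.77 213.24 [[37.3, -12.5], [36.5, -12.5], [35.8, -12.5]]
[[31 30 28 30 30 30 31 28 29 29 29 29]
 [28 30 29 31 32 29 25 25 28 29 28 28]
 [28 26 28 26 28  9  3 17 32 35 33 33]
 [31 33 36 32 27  3 -1 22 49 53 44 50]
 [42 47 49 54 61 46 48 72 85 65 28 35]
 [52 49 48 67 85 79 81 76 81 60 39 38]
 [50 52 51 62 81 86 82 65 68 60 32 27]
 [55 53 49 55 60 52 53 27  3  6 12  6]
 [35 30 21 15  5 -7  9  5 -4 -2  1  0]]
pics/scene0.png scene sat max 90.5 cent 307.48 207.82 [[40.8, -8.3], [37.3, -12.2], [33.9, -16.1]]
pics/s4.png scene sat max 98.5 cent 308.55 208.64 [[40.7, -12.4], [37.2, -16.2], [33.7, -20.1]]
[[147 125 134 151 151 152 155 154 151 158 153 142 135 134 138 140 146 138
  114]
 [157 159 156 151 141 136 132 125 133 145 140 117 109 109  93  89 104 125
  141]
 [138 141 146 139 122 106 110 105  73  89 125 138 156 167 161 154 146 140
  138]
 [ 97  97 106 120 143 149 
[... 1683 characters left out ...]
52 152 152 124  70  88 129 139 140 107  62  90 102 104 102 101 124
  150]
 [145 144 147 144 109  62  96 126 131 132  99  63  93 106 104 102 101  97
  133]
 [146 147 149 151 117  65  69  80  93  81  71  78  70  86 106 100 103 102
  130]
 [147 152 148 156 127  72  66  72  73  75  81  78  74  73  94 104 100  90
  117]
 [147 146 149 148 141 109  74  69  75  79  79  77  77  77  86  99  88  67
   49]
 [150 154 147 142 144 120  85  73  69  73  76  72  76  80  69  48  46  56
   63]
 [138 147 126  94  74  59  50  51  55  54  71  75  76  75  78  70  73  85
   86]
 [ 35  43  48  46  56  71  74  81  84  87  79  72  78  80  77  77  75  83
   83]]
pin match 0.832781970500946 0 0 [0.67 0.78 0.83 0.79 0.69]
```

Run:
```python
from plan import *
a=cv2.imread("pics/t2.png");b=cv2.imread("pics/t4.png")
def sub(tpl_im,box,im,win):
    x0,x1,y0,y1=box;t=cv2.resize(tpl_im[y0:y1,x0:x1],None,fx=8,fy=8,interpolation=cv2.INTER_CUBIC)
    X0,X1,Y0,Y1=win;w=cv2.resize(im[Y0:Y1,X0:X1],None,fx=8,fy=8,interpolation=cv2.INTER_CUBIC)
    _,m,_,l=cv2.minMaxLoc(cv2.matchTemplate(w,t,cv2.TM_CCOEFF_NORMED));return m,X0+l[0]/8-x0,Y0+l[1]/8-y0
for z,bx,wn in((.035,(248,262,228,236),(222,246,226,244)),(.035,(248,256,228,236),(222,246,226,244)),(.03,(230,241,227,245),(205,225,222,255))):
    m,dx,dy=sub(a,bx,b,wn);c=np.array([(bx[0]+bx[1])/2,(bx[2]+bx[3])/2])
    print(m,dx,dy,np.round(1e3*(L(unproj("top",c+[dx,dy],z))-L(unproj("top",c,z))),1))
for n,f,bx,wn in(("scene",("scene0","s4"),(305,360,0,0),0),):pass
s0=cv2.imread("pics/scene0.png");s4=cv2.imread("pics/s4.png");s2=cv2.imread("pics/s2.png")
# foot in scene
for bx,wn in(((243,256,175,192),(215,250,155,185)),((328,338,238,246),(308,330,222,240))):
    m,dx,dy=sub(s0,bx,s4,wn);c=np.array([(bx[0]+bx[1])/2,(bx[2]+bx[3])/2]);print("scene",m,dx,dy,np.round(1e3*(L(unproj("scene",c+[dx,dy],.033))-L(unproj("scene",c,.033))),1))
print("blob now",L(unproj("scene",(305.7,211.6),.033))*1e3)
y=[-.0767,-.0767+.0546];print([proj("scene",[*W([.02,v]),.033]) for v in y])
```

```text
0.8412296175956726 -19.125 2.625 [ 0.3 54.1]
0.8411583304405212 -19.25 2.625 [ 0.4 54.4]
0.975135087966919 -19.0 2.75 [-0.1 53.7]
scene 0.7402824759483337 -12.125 -8.5 [-1.2 52. ]
scene 0.771881103515625 -16.875 -12.5 [ 0.3 53.4]
blob now [ 23.20207387 -21.03895125]
[array([321.20093926, 224.03000293]), array([305.03396806, 212.48434317])]
```

Leg travel now is about 54.3 mm by camera (tool 54.6). The mark is at about 61 mm: clip centre −13.1, pivot −74.0 in the same view. Next I'll draw the leg out the last 6.6 mm.

Emit:
{"op": "apply_moves", "data": {
  "targets": [
    {"translation": [0.002,0.034,0],"twist": 0,"hand": 0},
    {"translation": [0.001,0.034,0],"twist": 0,"hand": 0},
    {"translation": [0,0,0],"twist": 0,"hand": 0},
    {"translation": [0,0,0],"twist": 0,"hand": 0}
  ]
}}

```text
time: 8.4
tool_pos: [0.5369, -0.105, 0.0729]
tool_rot: [0.0, -0.053, 0.999, -0.001]
contact_force: [-4.3, -3.1, 7.5]
gripper_width: 0.166
grasp_force: 59.1
```

```bash
cat > leg.py <<'E'
from plan import *
def sub(A,box,im,win):
    x0,x1,y0,y1=box;t=cv2.resize(A[y0:y1,x0:x1],None,fx=8,fy=8,interpolation=cv2.INTER_CUBIC)
    X0,X1,Y0,Y1=win;w=cv2.resize(im[Y0:Y1,X0:X1],None,fx=8,fy=8,interpolation=cv2.INTER_CUBIC)
    _,m,_,l=cv2.minMaxLoc(cv2.matchTemplate(w,t,cv2.TM_CCOEFF_NORMED));return m,X0+l[0]/8-x0,Y0+l[1]/8-y0
a=cv2.imread("pics/t2.png")
def leg(f):
    p,an,s=pose();print(p.round(4),np.degrees(an).round(2),s["time"],s["gripper_width"].round(3),s["contact_force"].round(1),"loc",L(p).round(4))
    save("top",f);b=cv2.imread(f)
    for z,bx,wn in((.035,(248,262,228,236),(216,246,226,244)),(.03,(230,241,227,245),(200,225,222,255))):
        m,dx,dy=sub(a,bx,b,wn);c=np.array([(bx[0]+bx[1])/2,(bx[2]+bx[3])/2])
        print(round(m,2),np.round(1e3*(L(unproj("top",c+[dx,dy],z))-L(unproj("top",c,z))),1))
    return p,an
E
python3 - <<'E'
from leg import *
p,an=leg("pics/t5.png");save("scene","pics/s5.png")
c0=np.array([.002,-.0743+.061]);q0=1.075;way=[]
off=L(p)-(c0+.058*np.array([-np.sin(q0),-np.cos(q0)]));print("off",off)
n=12
for i in range(1,n+1):
    q=q0*(1-i/n);l=c0+.058*np.array([-np.sin(q),-np.cos(q)]);way.append((*W(l),.0729,an+q0*i/n))
rows(way,p=np.array([*W(c0+.058*np.array([-np.sin(q0),-np.cos(q0)])),.0729]),a=an)
E
```

```text
Traceback (most recent call last):
  File "leg.py", line 8, in leg
    p,an,s=pose();print(p.round(4),np.degrees(an).round(2),s["time"],s["gripper_width"].round(3),s["contact_force"].round(1),"loc",L(p).round(4))
                                                                     ^^^^^^^^^^^^^^^^^^^^^^^^
AttributeError: 'float' object has no attribute 'round'
```

```bash
sed -i 's/s\["gripper_width"\].round(3)/s["gripper_width"]/' leg.py
python3 - <<'E'
from leg import *
p,an=leg("pics/t5.png");save("scene","pics/s5.png")
c0=np.array([.002,-.0743+.061]);q0=1.075;way=[]
off=L(p)-(c0+.058*np.array([-np.sin(q0),-np.cos(q0)]));print("off",off)
n=12
for i in range(1,n+1):
    q=q0*(1-i/n);l=c0+.058*np.array([-np.sin(q),-np.cos(q)]);way.append((*W(l),.0729,an+q0*i/n))
rows(way,p=np.array([*W(c0+.058*np.array([-np.sin(q0),-np.cos(q0)])),.0729]),a=an)
s0=cv2.imread("pics/scene0.png");s5=cv2.imread("pics/s5.png")
bx=(328,338,238,246);m,dx,dy=sub(s0,bx,s5,(305,330,220,240));c=np.array([333,242.]);print("scene",m,np.round(1e3*(L(unproj("scene",c+[dx,dy],.033))-L(unproj("scene",c,.033))),1))
E
```

```text
[ 0.5369 -0.105   0.0729] 96.07 8.4 0.16607611749690582 [-4.3 -3.1  7.5] loc [-0.0496 -0.0411]
0.86 [ 0.5 60.1]
0.98 [-0.2 60.1]
off [-0.00055681 -0.00016666]
[-0.028, -0.043, -0.0, np.float64(-0.9)]
[-0.028, -0.043, -0.0, np.float64(-0.9)]
[-0.028, -0.043, -0.0, np.float64(-0.9)]
[-0.028, -0.043, -0.0, np.float64(-0.9)]
[-0.028, -0.043, -0.0, np.float64(-0.9)]
[-0.028, -0.043, -0.0, np.float64(-0.9)]
[-0.028, -0.043, -0.0, np.float64(-0.9)]
[-0.028, -0.043, -0.0, np.float64(-0.9)]
[-0.028, -0.043, -0.0, np.float64(-0.9)]
[-0.028, -0.043, -0.0, np.float64(-0.9)]
[-0.028, -0.043, -0.0, np.float64(-0.9)]
[-0.028, -0.043, -0.0, np.float64(-0.9)]
scene 0.7777203917503357 [ 0.1 59.7]
```

Run:
```python
from plan import *
o=[]
for f in("scene0","s4","s5"):
    im=cv2.imread(f"pics/{f}.png")[200:222,296:318];d=cv2.resize(im,None,fx=12,fy=12,interpolation=cv2.INTER_LANCZOS4);o.append(cv2.convertScaleAbs(d,alpha=.9))
t=cv2.imread("pics/t5.png")[200:222,286:352];A=cv2.resize(t,None,fx=12,fy=12)
cv2.imwrite("pics/z3.png",np.vstack([np.hstack(o),A]))
```

```text
(no output)
```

View pics/z3.png

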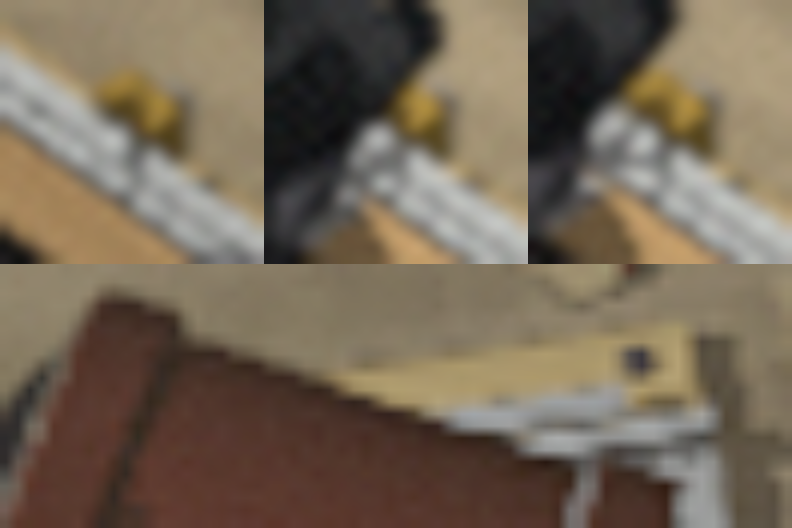

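The panels show the pointer's bright tip at (610,130) in the third crop, level with the middle of the brass clip across the rail. That fits leg ≈ 60.5 against mark ≈ 61. Closing the lever, first half.

Emit:
{"op": "apply_moves", "data": {
  "targets": [
    {"translation": [-0.028,-0.043,0],"twist": -0.9,"hand": 0},
    {"translation": [-0.028,-0.043,0],"twist": -0.9,"hand": 0},
    {"translation": [-0.028,-0.043,0],"twist": -0.9,"hand": 0},
    {"translation": [-0.028,-0.043,0],"twist": -0.9,"hand": 0},
    {"translation": [-0.028,-0.043,0],"twist": -0.9,"hand": 0},
    {"translation": [0,0,0],"twist": 0,"hand": 0},
    {"translation": [0,0,0],"twist": 0,"hand": 0}
  ]
}}

```text
time: 9.2
tool_pos: [0.5567, -0.1221, 0.0729]
tool_rot: [0.0, -0.274, 0.962, -0.002]
contact_force: [-2.5, -4.0, 5.8]
gripper_width: 0.166
grasp_force: 58.9
```

Run:
```python
from leg import *
p,an=leg("pics/t6.png")
c0=np.array([.002,-.0743+.061]);q=1.075*7/12;print("expected",c0+.058*np.array([-np.sin(q),-np.cos(q)]))
```

```text
[ 0.5567 -0.1221  0.0729] 121.86 9.2 0.16649908859644585 [-2.5 -4.   5.8] loc [-0.0325 -0.0609]
0.84 [ 0.6 60.8]
0.97 [-0.1 61.2]
expected [-0.03203356 -0.06026506]
```

Emit:
{"op": "apply_moves", "data": {
  "targets": [
    {"translation": [-0.028,-0.043,0],"twist": -0.9,"hand": 0},
    {"translation": [-0.028,-0.043,0],"twist": -0.9,"hand": 0},
    {"translation": [-0.028,-0.043,0],"twist": -0.9,"hand": 0},
    {"translation": [-0.028,-0.043,0],"twist": -0.9,"hand": 0},
    {"translation": [-0.028,-0.043,0],"twist": -0.9,"hand": 0},
    {"translation": [-0.028,-0.043,0],"twist": -0.9,"hand": 0},
    {"translation": [0,0,0],"twist": 0,"hand": 0},
    {"translation": [0,0,0],"twist": 0,"hand": 0}
  ]
}}

```text
time: 10.05
tool_pos: [0.5869, -0.1278, 0.0729]
tool_rot: [0.001, -0.521, 0.854, -0.002]
contact_force: [0.1, -1.7, 4.4]
gripper_width: 0.163
grasp_force: 58.9
```

Run:
```python
from leg import *
p,an=leg("pics/t7.png");tx=np.array([-np.sin(an),np.cos(an)]);ty=np.array([np.cos(an),np.sin(an)])
for d in([1,0],[0,1]):
    w=R2(YAW)@d;print("stand",d,"tool xy",w@tx,w@ty)
c0=np.array([.002,-.0743+.061]);print("expect at q=1/12",c0+.058*np.array([-np.sin(.09),-np.cos(.09)]))
print(state()["ft_torque"])
```

```text
[ 0.5869 -0.1278  0.0729] 152.75 10.05 0.16312338332321202 [ 0.1 -1.7  4.4] loc [-0.0035 -0.0708]
0.85 [ 0.5 62.5]
0.98 [-0.2 62.6]
stand [1, 0] tool xy -0.5822836870105824 -0.8129856750529876
stand [0, 1] tool xy -0.8129856750529876 0.5822836870105824
expect at q=1/12 [-0.00321296 -0.07106526]
[-0.3196915   0.06743896  0.03855493]
```

Emit:
{"op": "apply_moves", "data": {
  "targets": [
    {"translation": [-0.009,-0.025,0],"twist": -0.5,"hand": 0},
    {"translation": [-0.008,-0.025,0],"twist": -0.4,"hand": 0},
    {"translation": [0,0,0],"twist": 0,"hand": 0},
    {"translation": [0,0,0],"twist": 0,"hand": 0}
  ]
}}

```text
time: 10.5
tool_pos: [0.592, -0.1278, 0.0729]
tool_rot: [0.001, -0.558, 0.83, -0.001]
contact_force: [0.2, -0.6, 5.8]
gripper_width: 0.162
grasp_force: 58.9
```

Run:
```python
from leg import *
p,an=leg("pics/t8.png");tx=np.array([-np.sin(an),np.cos(an)]);ty=np.array([np.cos(an),np.sin(an)])
for d in([1,0],[0,1]):
    w=R2(YAW)@d;print("stand",d,"tool xy",w@tx,w@ty,"force",state()["contact_force"][:2]@w)
print(state()["ft_torque"])
```

```text
[ 0.592  -0.1278  0.0729] 157.9 10.5 0.1620200662699193 [ 0.2 -0.6  5.8] loc [ 0.0016 -0.0716]
0.86 [ 0.4 61.8]
0.99 [-0.3 62.2]
stand [1, 0] tool xy -0.5069895551055902 -0.8619521976384976 force -0.48768396292149213
stand [0, 1] tool xy -0.8619521976384976 0.5069895551055902 force -0.7732045112595636
[-0.02557139  0.1258505  -0.00235993]
```

Emit:
{"op": "apply_moves", "data": {
  "targets": [
    {"translation": [-0.003,-0.021,0],"twist": 0,"hand": 0},
    {"translation": [0,0,0],"twist": 0,"hand": 0},
    {"translation": [0,0,0],"twist": 0,"hand": 0}
  ]
}}

```text
time: 10.85
tool_pos: [0.5933, -0.1284, 0.0728]
tool_rot: [-0.0, -0.559, 0.829, -0.001]
contact_force: [-3.5, -0.3, 8.3]
gripper_width: 0.162
grasp_force: 59.0
```

Run:
```python
from leg import *
p,an=leg("pics/t9.png")
for d in([1,0],[0,1]):
    w=R2(YAW)@d;print("force",d,state()["contact_force"][:2]@w)
```

```text
[ 0.5933 -0.1284  0.0728] 157.93 10.85 0.16227379871902536 [-3.5 -0.3  8.3] loc [ 0.0028 -0.0724]
0.86 [ 0.7 61.5]
0.98 [ 0.  61.9]
force [1, 0] -2.8684386645421323
force [0, 1] 0.06773264637371723
```

Emit:
{"op": "apply_moves", "data": {
  "targets": [
    {"translation": [-0.003,-0.015,0],"twist": 0,"hand": 0},
    {"translation": [0,0,0],"twist": 0,"hand": 0},
    {"translation": [0,0,0],"twist": 0,"hand": 0}
  ]
}}

```text
time: 11.2
tool_pos: [0.5937, -0.1288, 0.0727]
tool_rot: [-0.001, -0.559, 0.829, 0.0]
contact_force: [-5.8, -0.9, 9.5]
gripper_width: 0.163
grasp_force: 59.3
```

Run:
```python
from leg import *
p,an=leg("pics/t10.png")
for d in([1,0],[0,1]):
    w=R2(YAW)@d;print("force",d,state()["contact_force"][:2]@w)
save("scene","pics/s10.png")
# brass position unchanged? / leg end scene
s0=cv2.imread("pics/scene0.png");s5=cv2.imread("pics/s10.png")
m,dx,dy=sub(s0,(328,338,238,246),s5,(305,330,220,240));c=np.array([333,242.]);print("scene",m,np.round(1e3*(L(unproj("scene",c+[dx,dy],.033))-L(unproj("scene",c,.033))),1))
print("brass",sub(s0,(302,314,203,214),s5,(296,320,198,220)))
```

```text
[ 0.5937 -0.1288  0.0727] 157.94 11.2 0.1632387389994383 [-5.8 -0.9  9.5] loc [ 0.0031 -0.0728]
0.85 [ 0.6 60.8]
0.97 [-0.1 61.2]
force [1, 0] -8.146908978208124
force [0, 1] 0.23988706884605834
scene 0.15612173080444336 [-3.9 57.7]
brass (0.44552671909332275, -2.0, -4.0)
```

Run:
```python
from leg import *
b=cv2.imread("pics/top0.png")
m,dx,dy=sub(a,(230,241,227,245),b,(224,247,221,251));print("home shift t2->t0 px",m,dx,dy)
if abs(dx)<=.25: print(job_done())
```

```text
home shift t2->t0 px 0.9951513409614563 0.0 0.0
the job is handed in; nothing more can be done
None
```

The job is handed in. The hasp is swung clear at about 1.4 rad and the lever is closed against its stop. The leg is out about 61 mm, matching the length mark I measured at about 61 mm, and the knob is still gripped. The gripper hid the pointer and mark at the end, so I judged that match from how far the leg had moved, not by seeing them line up.

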